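Sweep the clothes pegs off the shelf into the peg tin

ROBOT

A 7-joint arm with a two-finger parallel gripper is mounted at the origin on the work surface. World frame = base frame: x ahead of the robot, y to its left, z up, the work surface at z = 0. Lengths are in m, angles in rad, forces in N, time in s.
With the tool pointing down it reaches from about 0.35 to 0.9 m from the base axis. Payload 8.1 kg.
Tool frame: the origin (TCP) lies on the centre line of the jaws, within the pads' length; the fingertips stand 11 mm ahead of it and the grasp point (between the pads) lies 8 mm behind it (arm.nose_length is the distance from the TCP to the fingertips, in m); z points along the fingers, y is the line along which they close (so a half turn about z gives the same grasp; the last joint's range is limited). The gripper opens to 92 mm and grips with 3 to 60 N. Pads are 19 mm wide; open, the fingers measure 130 mm over their backs; the gripper's body (75 mm by 190 mm) begins 47 mm behind the grasp point.
Start: joints at [0.997, 0.434, 0.025, 1.573, -0.012, 1.134, -0.075], TCP at [0.283, -0.557, 0.238] pointing down, gripper open.
Joint ranges: [-2.62, 2.62], [-0.44, 2.09], [-1.27, 1.32], [0.08, 2.57], [-1.32, 4.46], [0.12, 2], [-2.74, 2.74]. Speed limits (rad/s): [2.22, 2.22, 3.01, 3.01, 3.14, 3.14, 3.14].

INTERFACE

Orientations are given as a rotation vector (axis times angle).
In Python, from cell import arm gives the robot as it stands.
- The arm moves only by the tool jog_arm, never from a script. Its argument "moves" is a list of rows, each a list of 4 numbers: the shift along the tool's x, y, z in m, then the turn about the tool's z in rad. In form: [[tx, ty, tz, spin], ...]. A call has 1 to 20 rows; each row is the pose to reach, as a shift and turn from the pose commanded when the call began, along the tool's axes at that moment; what a row does not reach only later rows make up. A row lasts 1/8 s, in which the tool goes at most 62.5 mm and 10.7 degrees, less where a joint would pass 70% of its speed; a pose out of reach is approached as far as the arm can. A call with a gripper value outside its range is refused whole. "hand" is the finger opening in m, from 0 to 0.0918, set as the call begins (left out, the last holds). The fingers move at their own pace and stop on an object; "newtons" is the grip in N (left out, the last holds). Time passes only in rows, so rows that repeat a pose let the fingers close. It gives the time, the measured TCP pose, the force, the opening and the grip force at its end, in the units of the state.
- arm.observe(): the state, without advancing time (a new reading comes with each control period).
- arm.get_image(name): name is "side" or "top" or "wrist"; returns a dict with "color" (480x640x3 uint8, red, green, blue), "z_map" (480x640 float32, m along the optical axis (not along the pixel's ray), 0 where there is no reading), "fx", "fy", "cx", "cy" (pixels), "rvec" (rotation vector, rad) and "tvec" (3), from world to camera coordinates, as OpenCV has them. Camera axes: x right, y down, z forward; pixel columns grow to the right and rows downward; lengths in m; the calibration is good to about 2 mm. A picture is of the moment at which its call begins.
- arm.sign_off(): hands the job in; it is judged then, once.
The state is a dict: "clock": time; "joints": joint angles; "dq": joint speeds; "joint_efforts": joint torques, N m; "position": TCP position; "ee_rot": TCP orientation; "force": force on the tool from outside, world axes, zero at the start; "ft_torque": the same for the moment, N m; "width": opening from 0.0 (shut) to 1.0 (fully open); "gripper_force": force on a finger pad.
Only numpy, scipy, OpenCV 4.12 (cv2) and the standard library are available. Lean on these libraries where they do the work, as an engineer would, in place of code of your own. Each camera call takes 0.05 s, during which the arm holds its last target. There are 200 camera calls.

TASK

Three wooden clothes pegs are scattered along the near lane of the grey shelf: with the fingertips, sweep them all along the shelf and over its end into the steel tin standing below that end. Only push them, do not pick up or lift any; leave the tin, jar, nail brush, scoop and bottle standing where they are.

Things in the scene. Friction and masses are not known exactly. Their poses are not given: they have to be found in the camera images.
- shelf: Grey plastic shelf, fixed, clamped to the ledge. Origin at ledge level (z = 0) under its centre; its y runs along it, its x across, away from the robot. Deck 250 (x) x 400 mm (y), 12 mm thick, top 80 mm above the ledge. Ribs 6 mm thick, 12 mm high above the deck, run the whole length at x = -122, 24 and 122 mm. Jar, brush and scoop stand in the far lane (x 27 to 119 mm).
- lane (a point): Centre of the near lane, on the deck's top, axes as the shelf's. The lane, where the pegs lie, is 140 mm wide between ribs (x -70 to 70 mm) and 400 mm long (y -200 to 200 mm); both its ends are open, without a lip. The tin stands at one end (+y or -y), the bottle at the other.
- tin: Open stainless steel peg tin, loose, 0.4 kg, on the ledge under one end of the near lane, tucked 10 to 20 mm under the deck's edge so that what goes over drops in. 200 (its x, across the lane) x 140 (its y) x 62 mm high, walls 3 mm; rim 18 mm below the deck's top. Origin at the centre of its underside; axes parallel to the shelf's.
- peg1: wooden clothes peg (one of three alike) lying on its side on the shelf: 75 long (its x) x 13 wide (its y) x 10 mm high, about 15 g. Origin at the centre of its underside, as it lies at the start.
- peg2: wooden clothes peg (one of three alike) lying on its side on the shelf: 75 long (its x) x 13 wide (its y) x 10 mm high, about 15 g. Origin at the centre of its underside, as it lies at the start.
- peg3: wooden clothes peg (one of three alike) lying on its side on the shelf: 75 long (its x) x 13 wide (its y) x 10 mm high, about 15 g. Origin at the centre of its underside, as it lies at the start.
- jar: closed amber glass jar with steel lid, 52 mm diameter, 55 mm high, origin at centre of underside; bystander in the shelf's far lane.
- brush: green nail brush with white bristles down, about 36 x 85 (its y, along the shelf) x 39 mm high, origin at centre of underside; bystander in the far lane.
- scoop: white plastic measuring scoop, cup 46 mm diameter and 34 mm high, flat handle, 98 mm long in all (its y, along the shelf); origin at the middle of its length, underside; bystander in the far lane.
- bottle: blue plastic squeeze bottle, 54 mm diameter, 130 mm high, loose on the ledge just past the end of the near lane that has no tin (its axis 50 to 60 mm beyond the deck's end); origin at centre of underside; bystander.

How it is judged:
By the outcome, as a careful person would: the job done as asked, in the order asked, and still so for the second after the job is handed in, with the robot touching nothing.
It also fails if it takes over 64 s, if anything falls off the work surface, if the arm or the gripper's body presses on something with over 40 N, if the wrist force passes 120 N, or if a joint passes its speed limit or range.

## Working session

There is one attempt and no reset: what is moved stays moved. The work goes in short steps, Python scripts to look and compute and a tool call to move; the robot and the scene stay as the last step left them, time stands still between calls to the robot, and variables do not carry over. Pictures are saved under pics/ and viewed, at most 10 in all, crops included, and the job is handed in when it is done.

Besides the shell and the picture viewer there is one more tool, called after ">>>" by a JSON object that holds its "api" and its "payload". jog_arm: Moves the arm, as the interface text tells. Its arguments: {"type":"object","properties":{"moves":{"type":"array"},"hand":{"type":"number"},"newtons":{"type":"number"}},"required":["moves"]}

```bash
mkdir -p pics
python3 - <<'E'
from cell import arm
import cv2,numpy as np,pickle
for n in("top","side"):
    d=arm.get_image(n); cv2.imwrite(f"pics/{n}0.png",d["color"][:,:,::-1]); pickle.dump(d,open(n+"0.pkl","wb"))
    R=cv2.Rodrigues(d["rvec"])[0]; print(n,-R.T@d["tvec"],R.round(2).tolist(),d["fx"])
print(arm.observe())
E
```

```text
top [0.45678755 0.03322512 0.88936271] [[-0.01, -1.0, 0.03], [-0.98, -0.0, -0.18], [0.18, -0.03, -0.98]] 484.53322092636546
side [ 0.30020355 -0.44645197  0.60518602] [[0.81, -0.59, 0.0], [-0.41, -0.57, -0.72], [0.42, 0.58, -0.7]] 507.8542372382053
{'clock': 0.1, 'joints': array([ 0.99739185,  0.43516065,  0.02499519,  1.5740018 , -0.01162364,
        1.13399789, -0.07508302]), 'dq': array([ 0.00095881, -0.00211049,  0.00052492, -0.00281686,  0.00026157,
        0.00017564, -0.00081737]), 'joint_efforts': array([ 2.92940596e-03, -6.69121242e+01,  9.88103449e-01, -3.15144396e+01,
       -6.04467583e-02,  3.74961819e-02,  6.94469327e-05]), 'position': array([ 0.28325149, -0.55663413,  0.23702079]), 'ee_rot': array([-3.05366563e+00, -7.32286377e-01,  6.98190297e-04]), 'force': array([-0.47733831, -0.04190573, -0.42642094]), 'ft_torque': array([-0.02183072,  0.0135579 , -0.03553697]), 'gripper_force': 0.0, 'width': 1.0004590366952206}
```

View pics/top0.png

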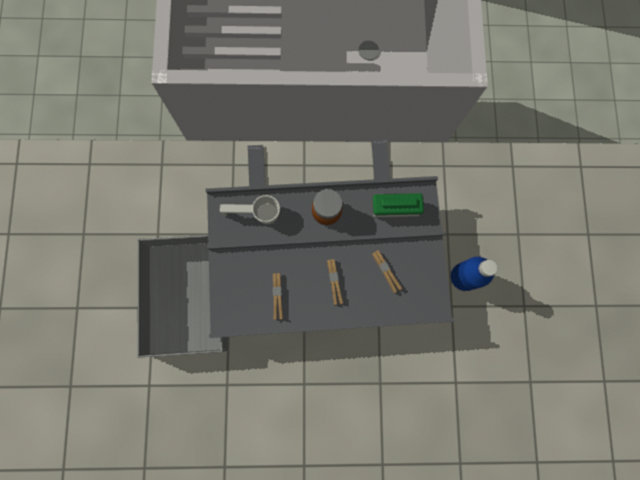

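View pics/side0.png

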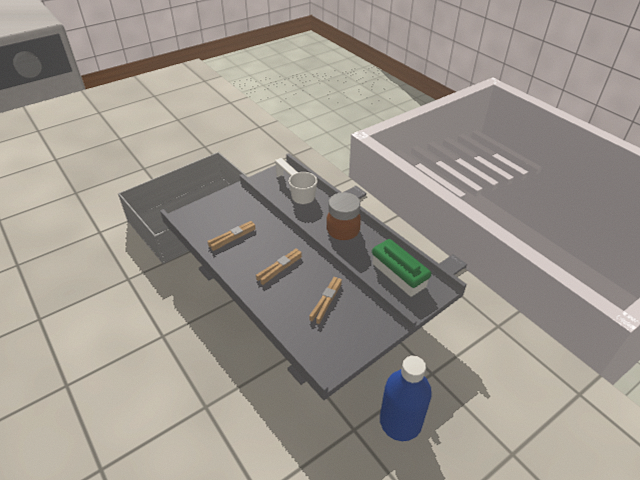

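The top view shows the tin at the left (+y) and the bottle at the right (-y, ~(475,272)). The pegs are at about (277,296), (335,282) and (386,272), and the lane lies between the near rib (row ~330) and the mid rib (~243). The side view agrees.

```bash
cat > h.py <<'E'
import cv2,numpy as np
def ray(d,u,v,z):
    R=cv2.Rodrigues(d["rvec"])[0]; c=-R.T@np.ravel(d["tvec"])
    r=R.T@np.array([(u-d["cx"])/d["fx"],(v-d["cy"])/d["fy"],1]); return c+r*(z-c[2])/r[2]
def cloud(d):
    R=cv2.Rodrigues(d["rvec"])[0]; c=-R.T@np.ravel(d["tvec"])
    v,u=np.mgrid[:480,:640]; z=d["z_map"]
    p=np.stack([(u-d["cx"])/d["fx"]*z,(v-d["cy"])/d["fy"]*z,z],-1); return p@R+c
E
python3 - <<'E'
import pickle,cv2,numpy as np
from h import *
d=pickle.load(open("top0.pkl","rb")); P=cloud(d)
for n,u,v,z in [("nearL",211,336,.092),("nearR",451,322,.092),("midL",209,247,.092),("midR",441,237,.092),("farL",207,190,.092),("farR",437,180,.092),
 ("p1a",277,274,.09),("p1b",278,319,.09),("p2a",331,261,.09),("p2b",339,304,.09),("p3a",376,252,.09),("p3b",397,292,.09),("tinNL",140,356,.062),("tinFL",139,239,.062),("bottle",488,268,.13)]:
    print(n,ray(d,u,v,z).round(3),P[v,u].round(3))
print("deck",P[310,240],P[310,400])
x=d["color"][225:345,195:460,::-1]; cv2.imwrite("pics/c0.png",cv2.resize(x,(795,360),interpolation=cv2.INTER_CUBIC))
E
```

```text
nearL [0.457 0.185 0.092] [0.457 0.185 0.09 ]
nearR [ 0.477 -0.205  0.092] [ 0.479 -0.233  0.001]
midL [0.602 0.193 0.092] [0.602 0.194 0.09 ]
midR [ 0.619 -0.196  0.092] [ 0.622 -0.2    0.079]
farL [0.701 0.2   0.092] [0.701 0.201 0.091]
farR [ 0.72  -0.194  0.092] [ 0.751 -0.221 -0.001]
p1a [0.557 0.08  0.09 ] [0.557 0.08  0.092]
p1b [0.483 0.078 0.09 ] [0.484 0.078 0.08 ]
p2a [ 0.579 -0.009  0.09 ] [ 0.579 -0.01   0.087]
p2b [ 0.507 -0.022  0.09 ] [ 0.508 -0.023  0.08 ]
p3a [ 0.594 -0.085  0.09 ] [ 0.594 -0.085  0.089]
p3b [ 0.527 -0.118  0.09 ] [ 0.528 -0.121  0.079]
tinNL [0.425 0.306 0.062] [0.425 0.306 0.062]
tinFL [0.622 0.32  0.062] [0.622 0.32  0.06 ]
bottle [ 0.561 -0.258  0.13 ] [ 0.561 -0.259  0.128]
deck [0.49870011 0.14109399 0.08021606] [ 0.49759584 -0.12414249  0.08094791]
```

View pics/c0.png

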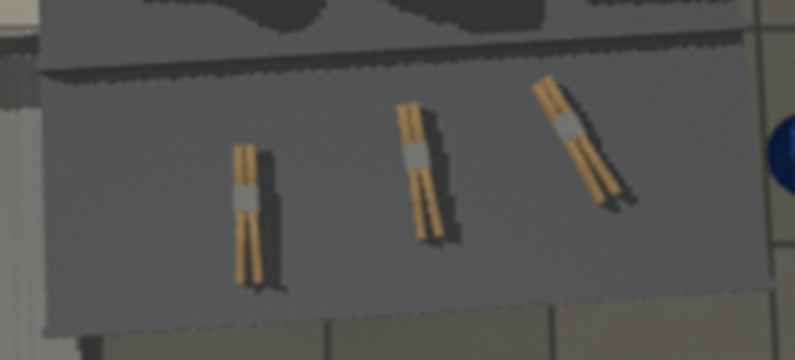

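>>> {"api": "jog_arm", "payload": {"moves": [[0.1, -0.055, 0, -0.3], [0.2, -0.11, 0, -0.6], [0.3, -0.165, 0, -0.9], [0.414, -0.23, 0, -1.147], [0.414, -0.23, 0, -1.147], [0.414, -0.23, 0, -1.147], [0.414, -0.23, 0, -1.147], [0.414, -0.23, 0, -1.147], [0.414, -0.23, 0, -1.147], [0.414, -0.23, 0, -1.147], [0.414, -0.23, 0, -1.147], [0.414, -0.23, 0, -1.147], [0.414, -0.23, 0, -1.147], [0.414, -0.23, 0, -1.147]], "hand": 0.024}}

```text
clock: 1.85
position: [0.548, -0.1645, 0.2377]
ee_rot: [2.169, 2.272, -0.0]
force: [-0.5, -0.3, -1.1]
width: 0.262
gripper_force: 0.0
```

>>> {"api": "jog_arm", "payload": {"moves": [[0, 0, 0.05, 0], [0, 0, 0.1, 0], [0, 0, 0.125, 0], [0, 0, 0.135, 0], [0, 0, 0.143, 0], [0, 0, 0.143, 0], [0, 0, 0.143, 0]]}}

```text
clock: 2.72
position: [0.5488, -0.1644, 0.0957]
ee_rot: [2.168, 2.272, 0.001]
force: [-0.5, -0.7, 0.1]
width: 0.264
gripper_force: 0.0
```

Run:
```python
from cell import arm
import cv2
print(arm.observe()["force"],arm.nose_length)
a=cv2.resize(arm.get_image("side")["color"][130:430,120:520,::-1],(560,420)); cv2.imwrite("pics/s1.png",a)
```

```text
[-0.50066494 -0.70865576  0.10516212] 0.011
```

View pics/s1.png

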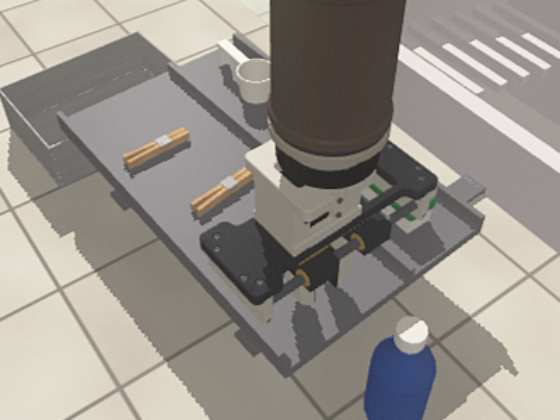

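The fingers are down behind peg 3, clear of the brush and the ribs. I'll start the sweep.

>>> {"api": "jog_arm", "payload": {"moves": [[0.01, 0, 0.0015, 0], [0.025, 0, 0.0015, 0], [0.04, 0, 0.0015, 0], [0.055, 0, 0.0015, 0], [0.07, 0, 0.0015, 0], [0.085, 0, 0.0015, 0], [0.1, 0, 0.0015, 0], [0.115, 0, 0.0015, 0], [0.13, 0, 0.0015, 0], [0.145, 0, 0.0015, 0], [0.16, 0, 0.0015, 0], [0.175, 0, 0.0015, 0], [0.19, 0, 0.0015, 0], [0.205, 0, 0.0015, 0], [0.22, 0, 0.0015, 0], [0.23, 0, 0.0015, 0], [0.23, 0, 0.0015, 0]]}}

```text
clock: 4.9
position: [0.5373, 0.0666, 0.0932]
ee_rot: [-2.167, -2.274, -0.0]
force: [-0.6, 0.4, 0.4]
width: 0.26
gripper_force: 0.0
```

Run:
```python
from cell import arm
import cv2,numpy as np
a=cv2.resize(arm.get_image("side")["color"][100:400,80:480,::-1],(400,300)); b=cv2.resize(arm.get_image("top")["color"][140:380,120:440,::-1],(400,300)); cv2.imwrite("pics/s2.png",np.hstack([a,b]))
```

```text
(no output)
```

View pics/s2.png

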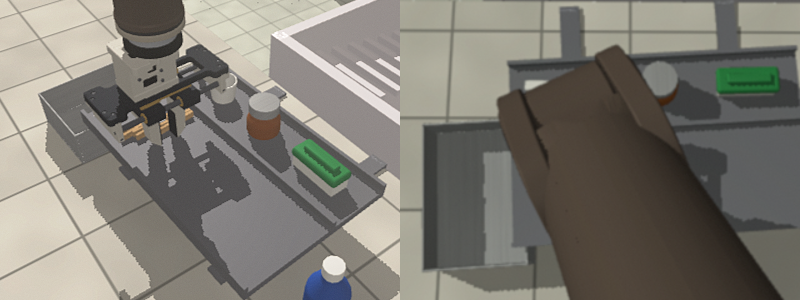

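All three pegs are bunched in front of the fingers, the others stand undisturbed. Continuing over the end.

>>> {"api": "jog_arm", "payload": {"moves": [[0.012, 0, 0, 0], [0.024, 0, 0, 0], [0.036, 0, 0, 0], [0.048, 0, 0, 0], [0.06, 0, 0, 0], [0.07, 0, 0, 0], [0.08, 0, 0, 0], [0.09, 0, 0, 0], [0.1, 0, 0, 0], [0.11, 0, 0, 0], [0.12, 0, 0, 0], [0.13, 0, 0, 0], [0.14, 0, 0, 0], [0.15, 0, 0, 0], [0.16, 0, 0, 0], [0.165, 0, 0, 0], [0.165, 0, 0, 0], [0.165, 0, 0, 0]]}}

```text
clock: 7.25
position: [0.5297, 0.2298, 0.0932]
ee_rot: [2.169, 2.272, -0.001]
force: [-0.4, 1.4, 0.6]
width: 0.261
gripper_force: 0.0
```

>>> {"api": "jog_arm", "payload": {"moves": [[0, 0, -0.02, 0], [0, 0, -0.06, 0], [0, 0, -0.11, 0], [-0.05, 0, -0.15, 0], [-0.11, 0, -0.15, 0], [-0.17, 0, -0.15, 0], [-0.23, 0, -0.15, 0], [-0.29, 0, -0.15, 0], [-0.29, 0, -0.15, 0], [-0.29, 0, -0.15, 0]]}}

```text
clock: 8.5
position: [0.543, -0.0594, 0.2432]
ee_rot: [-2.17, -2.272, -0.0]
force: [0.1, 0.4, 1.2]
width: 0.262
gripper_force: 0.0
```

Run:
```python
from cell import arm
import cv2,numpy as np
from h import *
import pickle
o=arm.observe(); print(o["clock"],o["position"],o["force"])
t=arm.get_image("top"); a=cv2.resize(arm.get_image("side")["color"][100:400,80:480,::-1],(400,300)); b=cv2.resize(t["color"][140:380,120:440,::-1],(400,300)); cv2.imwrite("pics/s3.png",np.hstack([a,b]))
print(ray(t,140,356,.062),ray(t,139,239,.062))
```

```text
8.5 [ 0.54300931 -0.05940827  0.24321074] [0.05061007 0.40342632 1.22213173]
[0.42510895 0.30555411 0.062     ] [0.62159164 0.31952596 0.062     ]
```

View pics/s3.png

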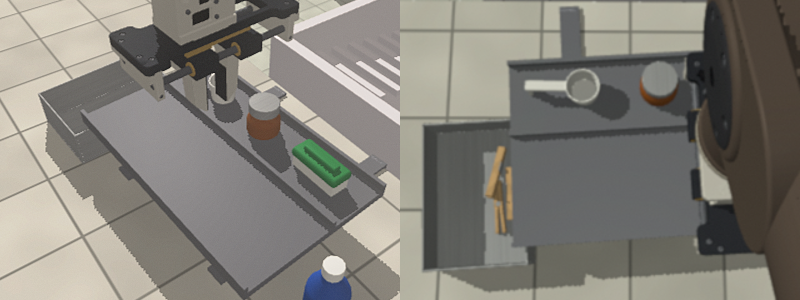

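The lane is empty and pegs lie in the tin near (495,190) in the right panel. I'll check the count and their heights with a zoom.

Run:
```python
from cell import arm
import cv2,numpy as np
from h import *
t=arm.get_image("top"); P=cloud(t); c=t["color"].astype(int)
m=(c[:,:,0]-c[:,:,2]>40); m[:235]=0; m[360:]=0; m[:,:135]=0; m[:,230:]=0
q=P[m]; print(len(q),q.min(0),q.max(0)); 
cv2.imwrite("pics/z.png",cv2.resize(t["color"][230:365,130:240,::-1],(489,600),interpolation=cv2.INTER_CUBIC))
```

```text
656 [0.45678755 0.03322512 0.00160394] [0.59767104 0.24394234 0.88936271]
```

View pics/z.png

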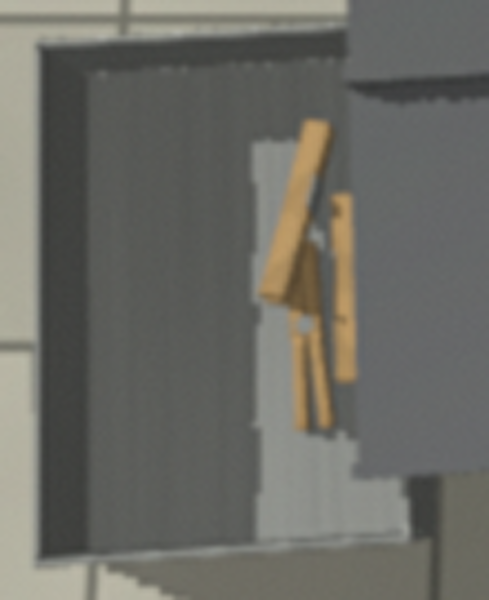

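Three pegs are visible: one lying across another, and one by the deck's edge at zoom (345,290). I'll check how high that third one lies.

Run:
```python
from cell import arm
import numpy as np
from h import *
t=arm.get_image("top"); P=cloud(t)
for u,v in [(345,210),(345,290),(340,370),(315,140),(280,280),(300,400),(325,400)]:
    print(u,v,P[230+round(v/4.444),130+round(u/4.444)].round(3))
```

```text
345 210 [0.561 0.208 0.017]
345 290 [0.529 0.208 0.014]
340 370 [0.497 0.208 0.016]
315 140 [0.588 0.222 0.017]
280 280 [0.531 0.231 0.03 ]
300 400 [0.485 0.225 0.01 ]
325 400 [0.485 0.215 0.013]
```

All three pegs lie low in the tin, at 10–30 mm against the 62 mm rim. The tin's corners haven't moved.

```bash
python3 -c "
from cell import arm
print(arm.sign_off())"
```

```text
the job is handed in; nothing more can be done
None
```

All three pegs were swept along the lane and over the end into the tin in about 8.5 s, and the job is handed in; the tin, jar and scoop still stood in place in the last pictures, as did the brush and bottle where the side view showed them.

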